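# Slide the notched gel plate out over the end of the bench riser

## Task

Two white gel plates lie flat on the steel ledge, too flat for gloved fingers to get under. With your fingertips push the notched one square against the upstand at the back of the ledge and along it towards its own end of the ledge, the end away from the other plate, until about a quarter of its length (35 to 40 mm) sticks out past the end, ready to be taken by its edge. Only slide it, never lift or tip it, leave it lying flat on the ledge, and leave the other plate and the things standing on and beside the ledge where they are.

Things in the scene. Friction and masses are not known exactly. Their poses are not given: they have to be found in the camera images.
- ledge: Fixed steel bench riser: a ledge 620 mm long (its y axis, to the robot's left) and 170 mm deep (x, to its back, away from the robot), flat top 70 mm above the origin, turned by a few degrees. Origin: centre of its footprint on the bench. All along the back runs an upstand, 18 mm high above the top, front face at x = +80 mm. Both ends (y = +310, -310 mm) and the front are open.
- ledge_left_end (a point): Middle of the ledge's left end (y = +310 mm), on its top surface; axes as the ledge.
- ledge_right_end (a point): Middle of the ledge's right end (y = -310 mm), on its top surface; axes as the ledge.
- notched_plate: The plate to move: white ceramic, loose, 150 mm long (y), 100 mm wide (x), 6 mm thick, 0.24 to 0.38 kg; lies flat on the left or right half of the ledge, its middle 12 to 28 mm clear of the upstand, slightly crooked. Its front long edge (towards the robot) has a notch 110 mm long, 14 mm deep between two 20 mm wide ears; back edge straight. Origin: centre of the 150 x 100 outline, underside.
- notched_plate_left_end (a point): Middle of the plate's short edge at y = +75 mm, half-way up its thickness; axes as the plate.
- notched_plate_right_end (a point): Middle of the plate's short edge at y = -75 mm, half-way up its thickness; axes as the plate.
- notch_floor (a point): Middle of the notch's inner edge (x = -36 mm), half-way up the plate's thickness; axes as the plate. A few newtons slide the plate. If it is crooked with one corner touching the upstand, push the other, open end home (its ear): pushed at the middle it can jam there.
- plain_plate: The other white plate, a plain rectangle 150 x 100 x 6 mm without a notch, loose, on the other half of the ledge; must stay. Origin: centre of its underside.
- jar: Small amber glass jar with white cap, 36 mm across, 42 mm tall, standing loose on the ledge between the two plates, towards the back; must stay. Origin: centre of its underside.
- tube50: Standing tube with orange cap, 35 mm across, 116 mm tall, loose on the bench off the left end of the ledge; must stay. Origin: centre of its underside.
- wash_bottle: White bottle with blue cap, 64 mm across, 150 mm tall, loose on the bench off the right end of the ledge; must stay. Origin: centre of its underside.
- clamp: Small black and steel spring clamp for gel cassettes, 46 x 34 x 24 mm, lying loose on the ledge between the two plates, towards the front; must stay. Origin: centre of its underside.
Things that resemble listed ones, but are neither listed nor needed, are in the scene too. Leave any orange or red look-alike of the notched_plate alone.

How it is judged:
By the outcome, as a careful person would: the job done as asked, in the order asked, and still so for the second after the job is handed in, with the robot touching nothing.
It also fails if it takes over 64 s, if anything falls off the work surface, if the arm or the gripper's body presses on something with over 40 N, if the wrist force passes 120 N, or if a joint passes its speed limit or range.

## Robot

A 7-joint arm with a two-finger parallel gripper is mounted at the origin on the work surface. World frame = base frame: x ahead of the robot, y to its left, z up, the work surface at z = 0. Lengths are in m, angles in rad, forces in N, time in s.
With the tool pointing down it reaches from about 0.425 to 1.025 m from the base axis. Payload 3.6 kg.
Tool frame: the origin (TCP) lies at the very end of the fingers, on their centre line; the grasp point (between the pads) lies 19 mm behind it; z points along the fingers, y is the line along which they close (so a half turn about z gives the same grasp; the last joint's range is limited). The gripper opens to 85 mm and grips with 20 to 120 N. Pads are 22 mm wide; open, the fingers measure 114 mm over their backs; the gripper's body (76 mm by 85 mm) begins 54 mm behind the grasp point. The pads swing forward as they close: fully open they stand 13 mm farther back than shut.
Start: joints at [1.042, 0.591, 0.048, 1.609, -0.033, 0.943, -0.034], TCP at [0.306, -0.657, 0.231] pointing down, gripper open.
Joint ranges: [-2.69, 2.69], [-0.47, 2.24], [-1.27, 1.36], [0.19, 2.51], [-1.53, 4.68], [0.08, 2.07], [-3.09, 3.09]. Speed limits (rad/s): [2.57, 2.57, 3.14, 3.14, 3.14, 3.14, 3.14].

## Interface

Orientations are given as a rotation vector (axis times angle).
In Python, from station import manip gives the robot as it stands.
- The arm moves only by the tool drive_tool, never from a script. Its argument "increments" is a list of rows, each a list of 7 numbers: the shift along the tool's x, y, z in cm, then the turn, a rotation vector about the tool's x, y, z in rad, then the opening, from 0 (shut) to 1 (fully open). In form: [[tx, ty, tz, wx, wy, wz, grip], ...]. A call has 1 to 20 rows; each row is the pose to reach, as a shift and turn from the pose commanded when the call began, along the tool's axes at that moment; what a row does not reach only later rows make up. A row lasts 1/12 s, in which the tool goes at most 41.7 mm and 7.16 degrees, less where a joint would pass 70% of its speed; a pose out of reach is approached as far as the arm can. A call with a gripper value outside its range is refused whole. The fingers move at their own pace and stop on an object; the grip force is fixed at half the most. Time passes only in rows, so rows that repeat a pose let the fingers close. It gives the time, the measured TCP pose, the force, the opening and the grip force at its end, in the units of the state.
- manip.sense(): the state, without advancing time (a new reading comes with each control period).
- manip.capture(name): name is "side" or "top" or "wrist"; returns a dict with "pixels" (480x640x3 uint8, red, green, blue), "fx", "fy", "cx", "cy" (pixels), "R" (3x3) and "t" (3): a world point X has camera coordinates R X + t; the wrist camera has in their place "T_tool_cam" (4x4, takes a point from camera to tool coordinates, whose origin is the TCP and whose axes are the flange's). Camera axes: x right, y down, z forward; pixel columns grow to the right and rows downward; lengths in m; the calibration is good to about 2 mm. A picture is of the moment at which its call begins: read the wrist's pose just before it. There is no depth.
- manip.finish_job(): hands the job in; it is judged then, once.
The state is a dict: "clock": time; "q": joint angles; "qd": joint speeds; "joint_torque": joint torques, N m; "tool_pos": TCP position; "orientation": TCP orientation; "ft_force": force on the tool from outside, world axes, zero at the start; "ft_torque": the same for the moment, N m; "opening": finger opening in m; "finger_force": force on a finger pad.
Only numpy, scipy, OpenCV 4.12 (cv2) and the standard library are available. Lean on these libraries where they do the work, as an engineer would, in place of code of your own. Each camera call takes 0.05 s, during which the arm holds its last target. There are 200 camera calls.

## Working session

There is one attempt and no reset: what is moved stays moved. The work goes in short steps, Python scripts to look and compute and a tool call to move; the robot and the scene stay as the last step left them, time stands still between calls to the robot, and variables do not carry over. Pictures are saved under pics/ and viewed, at most 10 in all, crops included, and the job is handed in when it is done.

Besides the shell and the picture viewer there is one more tool, called after ">>>" as name(argument=value, ...) on one line, values as JSON. drive_tool: Moves the arm, as the interface text tells. Its arguments: {"type":"object","properties":{"increments":{"type":"array"}},"required":["increments"]}

```bash
mkdir -p pics
python3 - <<'E'
from station import manip
import cv2
for n in ("top","side"):
    c=manip.capture(n); cv2.imwrite(f"pics/{n}0.png",c["pixels"][:,:,::-1])
    print(n,{k:v for k,v in c.items() if k!="pixels"})
s=manip.sense();print(s)
E
```

```text
top {'fx': 619.928916924735, 'fy': 619.928916924735, 'cx': 321.0697534438102, 'cy': 246.50411890762132, 'R': array([[-0.00480007, -0.99998391,  0.0030241 ],
       [-0.99679338,  0.00454316, -0.07988939],
       [ 0.07987436, -0.00339788, -0.99679915]]), 't': array([1.38424656e-03, 4.19107565e-01, 1.76870492e+00])}
side {'fx': 569.2325756046293, 'fy': 569.2325756046293, 'cx': 316.80287735576246, 'cy': 246.49928464039743, 'R': array([[-0.93632762, -0.3510144 , -0.00891577],
       [-0.20173895,  0.5585723 , -0.80454856],
       [ 0.28738823, -0.75152237, -0.59381994]]), 't': array([0.40806979, 0.13008666, 1.38273702])}
{'clock': 0.1, 'q': array([ 1.04148534,  0.59203446,  0.04830787,  1.60971668, -0.03326372,
        0.94271241, -0.03367279]), 'qd': array([-1.39921303e-04, -1.54022083e-03,  7.94915129e-04, -1.14394602e-03,
       -7.25043511e-05,  2.36146792e-04, -1.16649367e-03]), 'joint_torque': array([ 4.58037481e-03, -5.49997008e+01,  1.55265983e+00, -1.98825288e+01,
        9.57751967e-03,  3.78326149e-03, -1.20984132e-05]), 'tool_pos': array([ 0.30573175, -0.65654311,  0.23024177]), 'orientation': array([-3.06532460e+00, -6.78929288e-01,  9.25423383e-04]), 'ft_force': array([-0.85020029,  0.469738  , -0.75693841]), 'ft_torque': array([ 0.07895954, -0.00572282, -0.00113977]), 'finger_force': 0.0, 'opening': 0.08539142167329719}
```

View pics/top0.png

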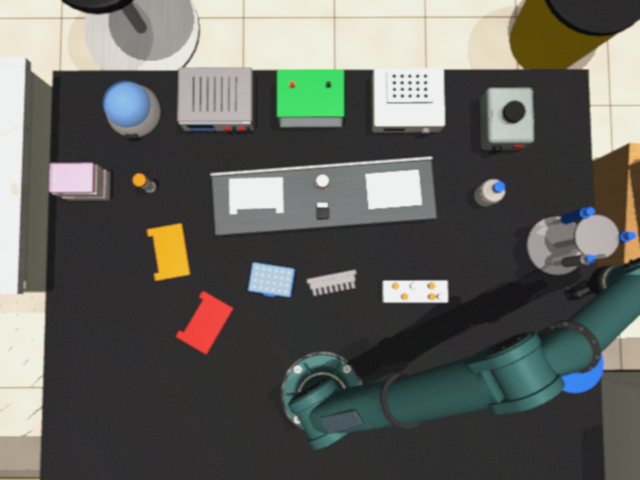

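View pics/side0.png

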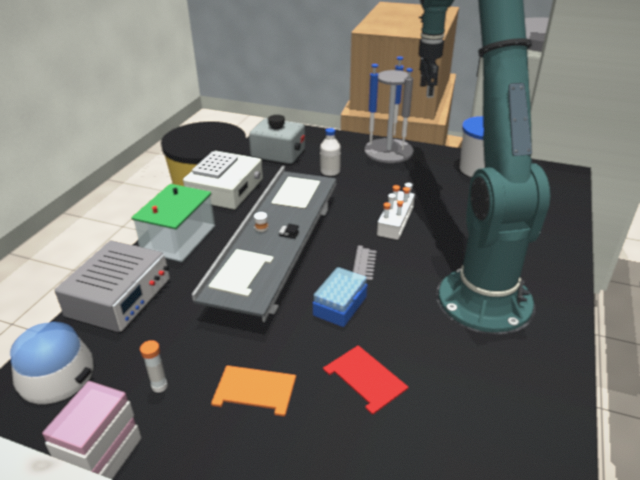

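Candidates: the white plate with ears at the front (256,195), the white plain plate (393,189), and the notched look-alikes in orange (169,251) and red (205,323). I choose (256,195), on the left half, so it moves towards +y, the left end. The tube at (145,184) stands off that end. Next is a close crop with measurements.

```bash
cat > h.py <<'E'
import numpy as np, cv2
from station import manip
def proj(c,X):
    p=np.asarray(X)@c["R"].T+c["t"]; return p[...,:2]/p[...,2:]*[c["fx"],c["fy"]]+[c["cx"],c["cy"]]
def back(c,uv,z):
    uv=np.atleast_2d(uv).astype(float); d=np.c_[(uv-[c["cx"],c["cy"]])/[c["fx"],c["fy"]],np.ones(len(uv))]@c["R"]
    o=-c["R"].T@c["t"]; return o+d*((z-o[2])/d[:,2])[:,None]
def plates(c,z=.076,thr=190):
    "white blobs in the top view as (pixel centroid, world outline at height z)"
    g=c["pixels"].min(2); cs,_=cv2.findContours((g>thr).astype(np.uint8),0,cv2.CHAIN_APPROX_NONE)
    return [(k[:,0].mean(0),back(c,k[:,0],z)[:,:2]) for k in cs if 900<cv2.contourArea(k)<4000]
E
python3 - <<'E'
from h import *
c=manip.capture("top")
np.savez("top.npz",**c)
im=c["pixels"][:,:,::-1]
cv2.imwrite("pics/crop1.png",cv2.resize(im[145:245,120:320],None,fx=4,fy=4,interpolation=cv2.INTER_CUBIC))
for m,w in plates(c):
    (cx,cy),(a,b),t=cv2.minAreaRect((w*1000).astype(np.float32)); print(m,cx,cy,a,b,t)
    print(cv2.boxPoints(((cx,cy),(a,b),t)))
E
```

```text
[ 20.85148515 412.6039604 ] -33.64550018310547 822.1571655273438 112.15968322753906 122.99498748779297 89.69950103759766
[[-95.43627  766.40063 ]
 [ 27.557026 765.7556  ]
 [ 28.145271 877.9137  ]
 [-94.84802  878.5587  ]]
[414.99390244 291.        ] 289.5870666503906 -259.94415283203125 177.4254150390625 55.2603645324707 89.72364807128906
[[ 261.52933 -348.52255]
 [ 316.78903 -348.7891 ]
 [ 317.6448  -171.36575]
 [ 262.3851  -171.09921]]
[255.60555556 194.73888889] 560.1140747070312 181.76583862304688 99.48455047607422 150.7835693359375 1.0039228200912476
[[509.0585  256.27454]
 [511.70035 105.5141 ]
 [611.1697  107.25714]
 [608.52783 258.01758]]
[393.23391813 189.02339181] 575.7741088867188 -203.46438598632812 99.4010009765625 150.9686737060547 4.450473308563232
[[ 520.3661  -132.06427]
 [ 532.0808  -282.57776]
 [ 631.1821  -274.8645 ]
 [ 619.4674  -124.35101]]
[ 71.23622047 177.32283465] 613.2733764648438 699.97216796875 112.92562866210938 73.86207580566406 89.7623519897461
[[576.10846 643.663  ]
 [649.9699  643.3566 ]
 [650.4383  756.2813 ]
 [576.57684 756.5877 ]]
[625.15384615 12
[... 1045 characters left out ...]
 [1079.9078  -304.94598]]
[379.23902439   7.70243902] 1101.20458984375 -170.34552001953125 253.31849670410156 47.59545135498047 89.81045532226562
[[1076.9879   -296.92535 ]
 [1124.5831   -297.0828  ]
 [1125.4213    -43.765686]
 [1077.826     -43.608246]]
[288.51941748   7.90291262] 1102.067138671875 88.47683715820312 253.0000762939453 47.58222961425781 89.81047821044922
[[1077.8577    -37.94381 ]
 [1125.4397    -38.101204]
 [1126.2766    214.89749 ]
 [1078.6946    215.05487 ]]
[29.40397351  8.12582781] 1103.0819091796875 831.4292602539062 173.4797821044922 50.468143463134766 89.81050872802734
[[1077.5612   744.77325]
 [1128.0289   744.6064 ]
 [1128.6027   918.08527]
 [1078.1349   918.25214]]
```

View pics/crop1.png

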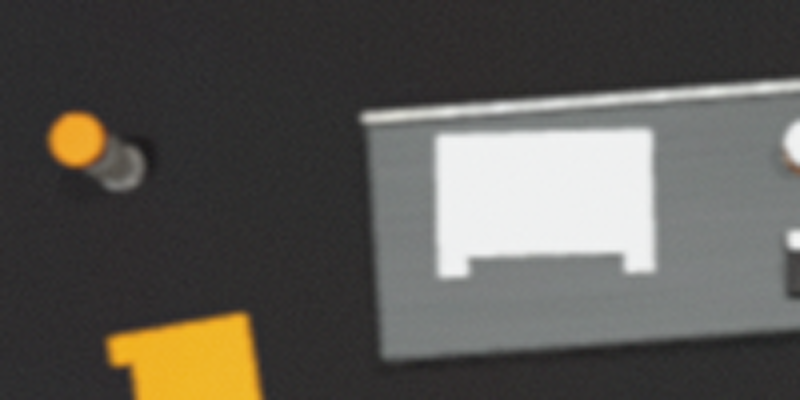

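Run:
```python
from h import *
c=np.load("top.npz"); g=c["pixels"].mean(2)
print(g[165:240,260].astype(int)); print(g[165:240,330].astype(int)); print(g[205,203:222].astype(int),g[205,426:444].astype(int))
def cross(v,lv):  # first rising crossing
    i=np.argmax((v[:-1]<lv)&(v[1:]>=lv)); return i+(lv-v[i])/(v[i+1]-v[i])
back_e=np.array([(u,150+cross(g[150:185,u],100)) for u in range(216,428,3)])
le=np.array([(200+cross(g[v,200:235],85),v) for v in range(185,225,2)])
re=np.array([(445-cross(g[v,445:415:-1],85),v) for v in range(175,210,2)])
fr=np.array([(u,245-cross(g[245:195:-1,u],60)) for u in range(222,428,3)])
def line(P):
    vx,vy,x,y=cv2.fitLine(P.astype(np.float32),cv2.DIST_HUBER,0,.01,.01).ravel()
    if vy<-abs(vx) or (abs(vy)<abs(vx) and vy<-9): vx,vy=-vx,-vy
    return np.array([x,y]),np.array([vx,vy])
res={}
for n,P,z in(("back",back_e,.088),("left",le,.07),("right",re,.07),("front",fr,.07)):
    p,d=line(back(c,P,z)[:,:2]); res[n]=(p,d); print(n,p*1000,np.degrees(np.arctan2(-d[0],d[1])))
```

```text
[ 45  44  43  70 147 211 199 136 111 123 125 132 174 228 239 239 239 239
 239 239 239 239 239 239 239 240 239 238 239 239 240 239 239 239 240 240
 239 240 239 239 240 240 232 191 143 126 125 126 127 128 127 128 128 126
 123 124 125 123 123 126 128 127 129 126 127 120  96  64  39  39  43  44
  45  48  46]
[207 174 121 114 121 121 121 121 122 120 122 121 122 122 126 123 122 119
 118 119 122 122 121 122 124 123 122 124 126 124 123 126 125 126 125 125
 127 126 125 124 123 126 126 122 120 118 119 118 118 117 119 119 120 121
 122 125 124 126 129 128 113  81  48  39  40  42  47  45  47  45  44  44
  44  48  47]
[ 47  44  43  47  45  46  46  46  45  53  78 105 120 123 124 122 122 123
 125] [125 126 125 125 125 124 126 123 111  86  60  46  46  48  45  47  47  48]
back [645.29486  -1.40889] 4.1497264
left [534.8791  302.06644] -85.9378
right [ 570.7958  -318.30542] -85.69973
front [470.56818  -24.976524] 4.1566935
```

The crop shows the white plate with a notch between two ears on its front edge, outline crop (436,130)–(655,275). The ledge end runs crop (365,118)–(382,360). The sizes check out: plate 150.8x99.5, ledge 621 long, yaw 4.15°. In ledge axes (u along, v deep) the upstand is at v≈.636. The plate centre is at u=.141, v=.572, yaw −3.1° relative to the ledge, and it has to go about +84 mm in u.

Plan: put both half-open fingertips in the notch, push square, then slide against the left ear.

```bash
cat >> h.py <<'E'
from scipy.spatial.transform import Rotation as Ro
A=np.radians(4.15); V=np.array([np.cos(A),np.sin(A)]); U=np.array([-np.sin(A),np.cos(A)])
def xy(u,v): return u*U+v*V
def where():
    s=manip.sense(); p=s["tool_pos"]; R=Ro.from_rotvec(s["orientation"])
    print("t",round(s["clock"],2),"u,v,z mm",np.round([p[:2]@U*1e3,p[:2]@V*1e3,p[2]*1e3],1),"toolx",R.as_matrix()[:,0].round(3),"tooly",R.as_matrix()[:,1].round(3),"F",s["ft_force"].round(1),"open",round(s["opening"],4)); return p,R
def go(u,v,z,yaw_to=None):
    p,R=where(); d=R.inv().apply(np.r_[xy(u,v),z]-p)*100
    w=np.zeros(3)
    # target: z down, tool y along +-U, whichever is nearer
    c=[Ro.from_matrix(np.c_[np.r_[s*-V,0]*-1, np.r_[-s*U,0],[0,0,-1]]) for s in(1,-1)]
    w=min(((R.inv()*k).as_rotvec() for k in c),key=np.linalg.norm)
    print("shift cm",d.round(2),"turn",w.round(3))
E
python3 - <<'E'
from h import *
p,R=where(); print(R.inv().apply(np.array([.42,-.35,.25])-p)*100); go(.141,.508,.2); print(xy(.141,.508))
E
```

```text
t 0.15 u,v,z mm [-677.1  257.5  230.4] toolx [ 0.907  0.422 -0.   ] tooly [ 0.422 -0.907 -0.002] F [ 0.2  1.  -0.4] open 0.0856
[ 23.29840873 -22.98230898  -1.9208537 ]
t 0.15 u,v,z mm [-677.1  257.5  230.4] toolx [ 0.907  0.422 -0.   ] tooly [ 0.422 -0.907 -0.002] F [ 0.2  1.  -0.4] open 0.0856
shift cm [ 52.5  -67.55   3.15] turn [-0.002  0.     0.363]
[0.49646416 0.17739317]
```

>>> drive_tool(increments=[[12,-12,-2,0,0,0.1,0.7],[23,-23,-2,0,0,0.2,0.7],[23,-23,-2,0,0,0.36,0.7],[23,-23,-2,0,0,0.36,0.7],[23,-23,-2,0,0,0.36,0.7],[23,-23,-2,0,0,0.36,0.7],[23,-23,-2,0,0,0.36,0.7],[23,-23,-2,0,0,0.36,0.7],[23,-23,-2,0,0,0.36,0.7],[52.5,-67.5,-1,0,0,0.363,0.7],[52.5,-67.5,-1,0,0,0.363,0.7],[52.5,-67.5,-1,0,0,0.363,0.7],[52.5,-67.5,-1,0,0,0.363,0.7],[52.5,-67.5,-1,0,0,0.363,0.7],[52.5,-67.5,-1,0,0,0.363,0.7],[52.5,-67.5,-1,0,0,0.363,0.7],[52.5,-67.5,-1,0,0,0.363,0.7],[52.5,-67.5,-1,0,0,0.363,0.7],[52.5,-67.5,-1,0,0,0.363,0.7],[52.5,-67.5,-1,0,0,0.363,0.7]])

```text
clock: 1.82
tool_pos: [0.4857, 0.1032, 0.2427]
orientation: [3.139, 0.114, 0.0]
ft_force: [0.9, -0.4, 0.4]
opening: 0.0595
finger_force: 0.0
```

>>> drive_tool(increments=[[0,0,0,0,0,0,0.7],[0,0,0,0,0,0,0.7],[0,0,0,0,0,0,0.7],[0,0,0,0,0,0,0.7]])

```text
clock: 2.15
tool_pos: [0.4854, 0.0995, 0.2425]
orientation: [3.139, 0.11, -0.002]
ft_force: [0.8, -0.8, 1.0]
opening: 0.06
finger_force: 0.0
```

Run:
```python
from h import *
go(.141,.508,.1)
c=manip.capture("wrist"); cv2.imwrite("pics/w1.png",c["pixels"][:,:,::-1]); print(c["T_tool_cam"].round(3),c["fx"])
```

```text
t 2.15 u,v,z mm [ 64.1 491.3 242.5] toolx [ 0.998  0.07  -0.001] tooly [ 0.07  -0.998  0.001] F [ 0.8 -0.8  1. ] open 0.06
shift cm [ 1.66 -7.7  14.24] turn [ 0.001  0.001 -0.002]
[[ 0.001 -0.959 -0.283  0.072]
 [ 1.     0.001  0.    -0.   ]
 [ 0.    -0.283  0.959 -0.143]
 [ 0.     0.     0.     1.   ]] 373.00939419003487
```

View pics/w1.png

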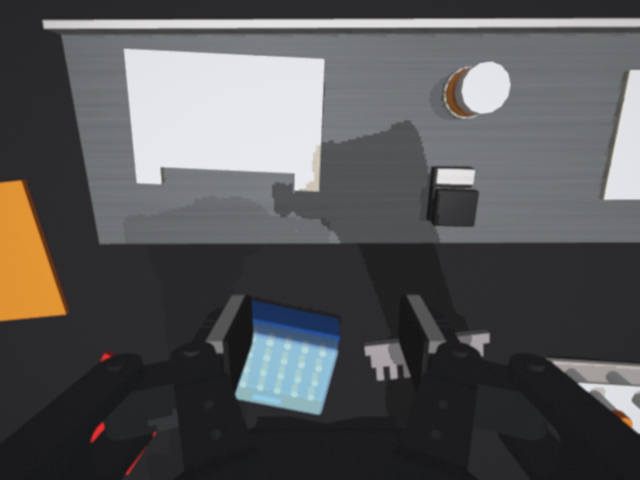

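The wrist view shows the plate at (125,50)–(325,190), with notch floor corners (162,167) and (295,173). The ledge's left end runs (66,45)–(99,243), and both fingers are visible at half opening. I'll use these points as a cross-check.

Run:
```python
from h import *
p,R=where(); c=manip.capture("wrist"); T=c["T_tool_cam"]
M=R.as_matrix()@T[:3,:3]; o=R.as_matrix()@T[:3,3]+p
k=dict(fx=c["fx"],fy=c["fy"],cx=c["cx"],cy=c["cy"],R=M.T,t=-M.T@o)
for n,uv,z in(("notchL",(162,167),.076),("notchR",(295,173),.076),("backL",(125,50),.076),("backR",(324,60),.076),("end1",(66,45),.07),("end2",(99,243),.07),("upfront",(130,31),.07),("upfrontR",(500,31),.07),("front",(300,243),.07)):
    w=back(k,uv,z)[0]; print(n,w.round(4),"u,v",(w[:2]@U).round(4),(w[:2]@V).round(4))
```

```text
t 2.2 u,v,z mm [ 64.  491.4 242.5] toolx [ 0.998  0.07  -0.001] tooly [ 0.07  -0.998  0.001] F [-0.4 -0.1  0.2] open 0.0599
notchL [0.5203 0.2357 0.076 ] u,v 0.1974 0.5359
notchR [0.5231 0.127  0.076 ] u,v 0.0888 0.5309
backL [0.6054 0.2588 0.076 ] u,v 0.2143 0.6226
backR [0.6092 0.1091 0.076 ] u,v 0.0647 0.6155
end1 [0.6067 0.3064 0.07  ] u,v 0.2617 0.6273
end2 [0.4491 0.2973 0.07  ] u,v 0.264 0.4694
upfront [0.6198 0.257  0.07  ] u,v 0.2114 0.6367
upfrontR [ 0.6396 -0.0224  0.07  ] u,v -0.0686 0.6363
front [0.4615 0.1201 0.07  ] u,v 0.0864 0.469
```

>>> drive_tool(increments=[[1.2,-7.9,0,0,0,0,0.7],[1.2,-7.9,0,0,0,0,0.7],[1.2,-7.9,4,0,0,0,0.7],[1.2,-7.9,8,0,0,0,0.7],[1.2,-7.9,12,0,0,0,0.7],[1.2,-7.9,14,0,0,0,0.7],[1.2,-7.9,16,0,0,0,0.7],[1.2,-7.9,16,0,0,0,0.7],[1.2,-7.9,16,0,0,0,0.7],[1.2,-7.9,16,0,0,0,0.7]])

```text
clock: 3.08
tool_pos: [0.4929, 0.1806, 0.0837]
orientation: [-3.139, -0.112, -0.002]
ft_force: [1.0, 0.6, 0.7]
opening: 0.0598
finger_force: 0.0
```

>>> drive_tool(increments=[[0,0,0.2,0,0,0,0.7],[0,0,0.4,0,0,0,0.7],[0,0,0.6,0,0,0,0.7],[0,0,0.8,0,0,0,0.7],[0,0,0.8,0,0,0,0.7],[0,0,0.8,0,0,0,0.7]])

```text
clock: 3.58
tool_pos: [0.4919, 0.1812, 0.0747]
orientation: [3.139, 0.115, -0.0]
ft_force: [-0.0, 0.4, 0.4]
opening: 0.0599
finger_force: 0.0
```

Run:
```python
from h import *
go(.143,.503,.0725)
```

```text
t 3.58 u,v,z mm [145.1 503.7  74.7] toolx [ 0.997  0.073 -0.   ] tooly [ 0.073 -0.997  0.   ] F [-0.   0.4  0.4] open 0.0599
shift cm [-0.07  0.21  0.22] turn [0.    0.    0.001]
```

>>> drive_tool(increments=[[0,0.2,0.1,0,0,0,0.7],[0,0.2,0.2,0,0,0,0.7],[0,0.2,0.3,0,0,0,0.7],[0,0.2,0.4,0,0,0,0.7],[0,0.2,0.4,0,0,0,0.7]])

```text
clock: 4.0
tool_pos: [0.492, 0.1791, 0.0705]
orientation: [3.139, 0.114, -0.001]
ft_force: [-1.0, -0.3, -0.3]
opening: 0.0597
finger_force: 0.0
```

>>> drive_tool(increments=[[0,0,0.1,0,0,0,0.7],[0,0,0.2,0,0,0,0.7],[0,0,0.2,0,0,0,0.7]])

```text
clock: 4.25
tool_pos: [0.492, 0.1792, 0.0685]
orientation: [3.139, 0.115, -0.0]
ft_force: [0.3, -0.2, -0.4]
opening: 0.0599
finger_force: 0.0
```

>>> drive_tool(increments=[[0,0,0.1,0,0,0,0.7],[0,0,0.15,0,0,0,0.7],[0,0,0.15,0,0,0,0.7]])

```text
clock: 4.5
tool_pos: [0.492, 0.1791, 0.0671]
orientation: [3.139, 0.114, -0.0]
ft_force: [-0.1, -0.5, 0.3]
opening: 0.0598
finger_force: 0.0
```

>>> drive_tool(increments=[[0,0,0.1,0,0,0,0.7],[0,0,0.15,0,0,0,0.7],[0,0,0.15,0,0,0,0.7]])

```text
clock: 4.75
tool_pos: [0.492, 0.1792, 0.0656]
orientation: [3.139, 0.115, -0.0]
ft_force: [-0.1, 0.7, 0.4]
opening: 0.0597
finger_force: 0.0
```

>>> drive_tool(increments=[[0,0,0.1,0,0,0,0.7],[0,0,0.15,0,0,0,0.7],[0,0,0.15,0,0,0,0.7]])

```text
clock: 5.0
tool_pos: [0.4922, 0.1792, 0.065]
orientation: [3.139, 0.114, 0.0]
ft_force: [-1.5, -0.6, 8.6]
opening: 0.0598
finger_force: 4.1
```

>>> drive_tool(increments=[[0,0,0.1,0,0,0,0.7],[0,0,0.1,0,0,0,0.7]])

```text
clock: 5.17
tool_pos: [0.4922, 0.1792, 0.065]
orientation: [3.139, 0.114, 0.001]
ft_force: [-3.4, -1.8, 18.9]
opening: 0.0598
finger_force: 8.7
```

>>> drive_tool(increments=[[0,0,-0.44,0,0,0,0.7],[0.3,0,-0.44,0,0,0,0.7],[0.7,0,-0.44,0,0,0,0.7],[1.1,0,-0.44,0,0,0,0.7],[1.4,0,-0.44,0,0,0,0.7],[1.4,0,-0.44,0,0,0,0.7]])

```text
clock: 5.67
tool_pos: [0.5072, 0.1803, 0.0673]
orientation: [-3.139, -0.114, -0.001]
ft_force: [0.3, 0.8, -0.4]
opening: 0.0596
finger_force: 0.0
```

>>> drive_tool(increments=[[0.1,0,0,0,0,0,0.7],[0.2,0,0,0,0,0,0.7],[0.3,0,0,0,0,0,0.7],[0.4,0,0,0,0,0,0.7],[0.5,0,0,0,0,0,0.7],[0.6,0,0,0,0,0,0.7],[0.7,0,0,0,0,0,0.7],[0.8,0,0,0,0,0,0.7],[0.9,0,0,0,0,0,0.7],[1,0,0,0,0,0,0.7],[1.1,0,0,0,0,0,0.7],[1.2,0,0,0,0,0,0.7],[1.2,0,0,0,0,0,0.7]])

```text
clock: 6.75
tool_pos: [0.5184, 0.1812, 0.0676]
orientation: [-3.139, -0.115, -0.001]
ft_force: [-1.1, -0.6, -0.7]
opening: 0.0599
finger_force: 0.5
```

Run:
```python
from h import *
where()
c=manip.capture("wrist"); cv2.imwrite("pics/w2.png",c["pixels"][:,:,::-1])
```

```text
t 6.75 u,v,z mm [143.3 530.2  67.6] toolx [0.997 0.073 0.001] tooly [ 0.073 -0.997 -0.   ] F [-1.1 -0.6 -0.7] open 0.0599
```

View pics/w2.png

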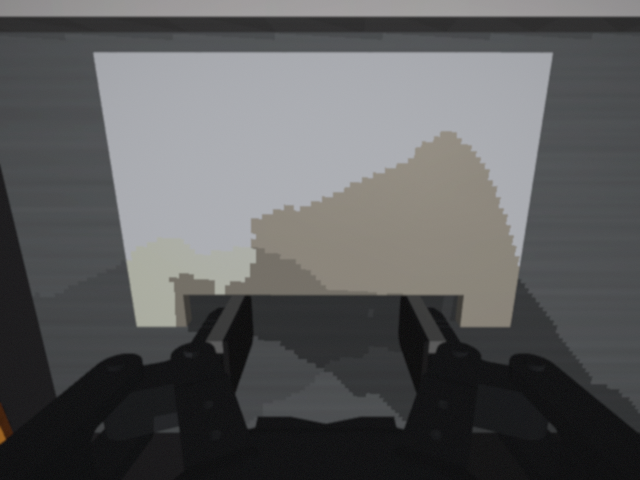

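The plate now sits square to the tool, with back edge at row 52, upstand foot at about row 32, and both fingers on the notch floor at row 294. I'll push on to the upstand.

>>> drive_tool(increments=[[0.1,0,0,0,0,0,0.7],[0.2,0,0,0,0,0,0.7],[0.3,0,0,0,0,0,0.7],[0.4,0,0,0,0,0,0.7],[0.5,0,0,0,0,0,0.7],[0.6,0,0,0,0,0,0.7],[0.7,0,0,0,0,0,0.7],[0.8,0,0,0,0,0,0.7],[0.85,0,0,0,0,0,0.7],[0.85,0,0,0,0,0,0.7]])

```text
clock: 7.63
tool_pos: [0.5258, 0.1817, 0.0675]
orientation: [3.139, 0.115, -0.002]
ft_force: [-3.2, 0.2, 1.1]
opening: 0.0598
finger_force: 1.8
```

>>> drive_tool(increments=[[0.1,0,0,0,0,0,0.7],[0.15,0,0,0,0,0,0.7],[0.15,0,0,0,0,0,0.7]])

```text
clock: 7.88
tool_pos: [0.5259, 0.1816, 0.0674]
orientation: [3.138, 0.115, -0.006]
ft_force: [-5.6, 0.3, 3.3]
opening: 0.0598
finger_force: 3.0
```

>>> drive_tool(increments=[[0.1,0,0,0,0,0,0.7],[0.1,0,0,0,0,0,0.7],[-0.1,0,0,0,0,0,0.7],[-0.1,-0.2,0,0,0,0,0.7],[-0.1,-0.4,0,0,0,0,0.7],[-0.1,-0.6,0,0,0,0,0.7],[-0.1,-0.8,0,0,0,0,0.7],[-0.1,-1.0,0,0,0,0,0.7],[-0.1,-1.2,0,0,0,0,0.7],[-0.1,-1.4,0,0,0,0,0.7],[-0.1,-1.6,0,0,0,0,0.7],[-0.1,-1.8,0,0,0,0,0.7],[-0.1,-2.0,0,0,0,0,0.7],[-0.1,-2.2,0,0,0,0,0.7],[-0.1,-2.4,0,0,0,0,0.7],[-0.1,-2.4,0,0,0,0,0.7]])

```text
clock: 9.22
tool_pos: [0.524, 0.203, 0.0669]
orientation: [3.136, 0.111, -0.006]
ft_force: [-4.3, -4.0, -0.2]
opening: 0.06
finger_force: 3.6
```

Run:
```python
from h import *
where()
c=manip.capture("wrist"); cv2.imwrite("pics/w3.png",c["pixels"][:,:,::-1])
```

```text
t 9.22 u,v,z mm [164.6 537.4  66.9] toolx [ 0.998  0.07  -0.004] tooly [ 0.07  -0.998  0.004] F [-4.3 -4.  -0.2] open 0.06
```

View pics/w3.png

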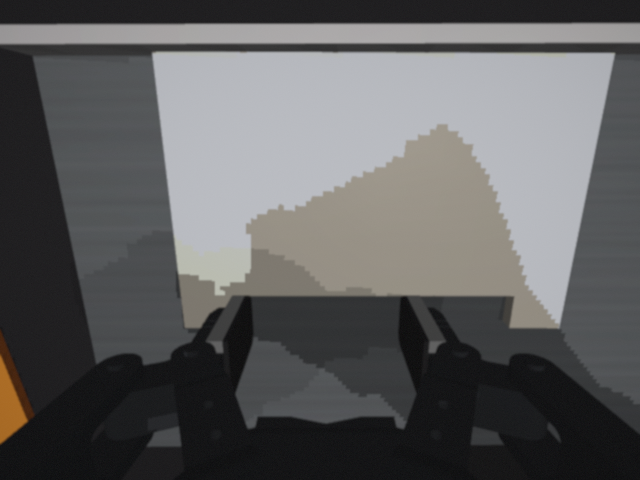

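The plate lies against the upstand (back edge flush along row 52), and the left finger is at the left ear (186,325). I'll keep sliding.

>>> drive_tool(increments=[[0,-0.2,0,0,0,0,0.7],[0,-0.4,0,0,0,0,0.7],[0,-0.6,0,0,0,0,0.7],[0,-0.9,0,0,0,0,0.7],[0,-1.2,0,0,0,0,0.7],[0,-1.5,0,0,0,0,0.7],[0,-1.8,0,0,0,0,0.7],[0,-2.1,0,0,0,0,0.7],[0,-2.4,0,0,0,0,0.7],[0,-2.7,0,0,0,0,0.7],[0,-3.0,0,0,0,0,0.7],[0,-3.3,0,0,0,0,0.7],[0,-3.6,0,0,0,0,0.7],[0,-3.9,0,0,0,0,0.7],[0,-4.2,0,0,0,0,0.7],[0,-4.5,0,0,0,0,0.7],[0,-4.8,0,0,0,0,0.7],[0,-5,0,0,0,0,0.7],[0,-5,0,0,0,0,0.7]])

```text
clock: 10.85
tool_pos: [0.5203, 0.2526, 0.0669]
orientation: [3.135, 0.11, -0.006]
ft_force: [-4.4, -4.9, 1.8]
opening: 0.0597
finger_force: 4.0
```

Run:
```python
from h import *
where()
c=manip.capture("wrist"); cv2.imwrite("pics/w4.png",c["pixels"][:,:,::-1])
```

```text
t 10.85 u,v,z mm [214.3 537.3  66.9] toolx [ 0.998  0.07  -0.004] tooly [ 0.07  -0.998  0.004] F [-4.4 -4.9  1.8] open 0.0597
```

View pics/w4.png

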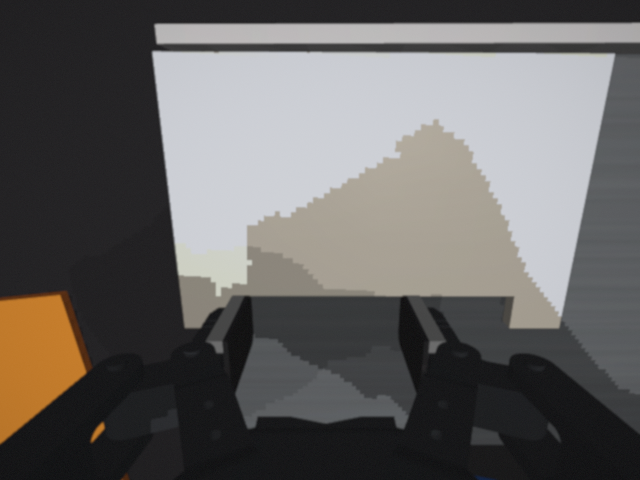

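The plate moved with the tool, its left edge (153,51)–(183,327) now near the ledge's end. I'll measure it against the ledge.

```bash
cat >> h.py <<'E'
def wcam():
    p,R=where(); c=manip.capture("wrist"); T=c["T_tool_cam"]
    M=R.as_matrix()@T[:3,:3]; o=R.as_matrix()@T[:3,3]+p
    return dict(fx=c["fx"],fy=c["fy"],cx=c["cx"],cy=c["cy"],R=M.T,t=-M.T@o,pixels=c["pixels"])
E
python3 - <<'E'
from h import *
k=wcam()
for n,uv,z in(("bL",(153,51),.076),("fL",(183.5,327),.076),("bR",(614,53),.076),("fR",(560,327),.076),("upL",(155,25),.088),("upL front",(156,44),.088)):
    w=back(k,uv,z)[0]; print(n,"u,v",(w[:2]@U*1e3).round(1),(w[:2]@V*1e3).round(1))
c=manip.capture("top")
for m,w in plates(c):
    if abs(m[0]-245)<40 and abs(m[1]-190)<25: print("top",m,w@U@[] if 0 else ((w@U).min(),(w@U).max(),len(w)))
g=c["pixels"].min(2); print(g[180,195:225]); print(g[175:215,228].tolist())
E
```

```text
t 10.9 u,v,z mm [214.3 537.3  66.9] toolx [ 0.998  0.07  -0.004] tooly [ 0.07  -0.998  0.004] F [-5.3 -3.8  1.1] open 0.0597
bL u,v 270.3 634.7
fL u,v 271.5 534.2
bR u,v 120.0 634.0
fR u,v 119.6 533.6
upL u,v 263.9 639.3
upL front u,v 264.2 634.3
[46 45 48 51 52 51 54 52 47 44 41 41 42 43 41 43 42 41 40 38 41 40 42 44
 51 57 65 70 73 66]
[220, 236, 233, 218, 188, 144, 98, 68, 48, 43, 38, 33, 27, 22, 26, 29, 33, 30, 32, 33, 32, 33, 36, 36, 36, 34, 46, 78, 101, 96, 85, 78, 69, 52, 38, 40, 40, 38, 39, 37]
```

Overhang is about 7 mm, so I'll slide 30 mm more.

>>> drive_tool(increments=[[0,-0.2,0,0,0,0,0.7],[0,-0.4,0,0,0,0,0.7],[0,-0.6,0,0,0,0,0.7],[0,-0.9,0,0,0,0,0.7],[0,-1.2,0,0,0,0,0.7],[0,-1.5,0,0,0,0,0.7],[0,-1.8,0,0,0,0,0.7],[0,-2.1,0,0,0,0,0.7],[0,-2.4,0,0,0,0,0.7],[0,-2.6,0,0,0,0,0.7],[0,-2.8,0,0,0,0,0.7],[0,-3.0,0,0,0,0,0.7],[0,-3.0,0,0,0,0,0.7]])

```text
clock: 12.08
tool_pos: [0.5183, 0.2825, 0.0669]
orientation: [3.135, 0.109, -0.006]
ft_force: [-3.5, -5.0, 0.7]
opening: 0.0599
finger_force: 4.6
```

Run:
```python
from h import *
k=wcam(); cv2.imwrite("pics/w5.png",k["pixels"][:,:,::-1])
```

```text
t 12.08 u,v,z mm [244.2 537.4  66.9] toolx [ 0.998  0.069 -0.004] tooly [ 0.069 -0.998  0.004] F [-3.5 -5.   0.7] open 0.0599
```

View pics/w5.png

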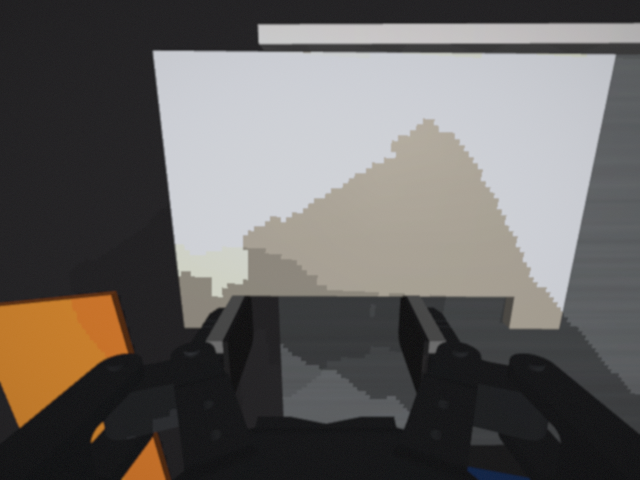

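The overhang is clear now: plate left edge (153,50)–(183,327), upstand end at (258,44), ledge end visible through the notch at (279,300)–(283,415). I'll measure it before releasing.

Run:
```python
from h import *
k=wcam()
for n,uv,z in(("bL",(153.5,50),.076),("fL",(183.5,327),.076),("bR",(615,54),.076),("upL",(258,25),.088),("upL front",(259,44),.088),("ledge1",(280,320),.07),("ledge2",(283,410),.07)):
    w=back(k,uv,z)[0]; print(n,"u,v",(w[:2]@U*1e3).round(1),(w[:2]@V*1e3).round(1))
```

```text
t 12.13 u,v,z mm [244.2 537.4  66.9] toolx [ 0.998  0.069 -0.004] tooly [ 0.069 -0.998  0.004] F [-4.4 -4.8  1.3] open 0.0597
bL u,v 299.9 635.1
fL u,v 301.4 534.3
bR u,v 149.4 633.7
upL u,v 263.7 639.4
upL front u,v 263.7 634.4
ledge1 u,v 263.3 534.1
ledge2 u,v 263.6 488.6
```

Overhang is 37.1 mm and the plate is square. I'll release diagonally and lift clear.

>>> drive_tool(increments=[[-0.2,0.2,0,0,0,0,0.7],[-0.5,0.5,0,0,0,0,0.7],[-1,0.6,0,0,0,0,0.7],[-2,0.6,0,0,0,0,0.7],[-2.4,0.6,0,0,0,0,0.7],[-2.4,0.6,-3,0,0,0,0.7],[-2.4,0.6,-6,0,0,0,0.7],[-2.4,0.6,-10,0,0,0,0.7],[-2.4,0.6,-14,0,0,0,0.7],[-2.4,0.6,-18,0,0,0,0.7],[-2.4,4,-18,0,0,0,0.7],[-2.4,8,-18,0,0,0,0.7],[-2.4,12,-18,0,0,0,0.7],[-2.4,12,-18,0,0,0,0.7],[-2.4,12,-18,0,0,0,0.7],[-2.4,12,-18,0,0,0,0.7]])

```text
clock: 13.52
tool_pos: [0.5041, 0.1648, 0.2478]
orientation: [-3.138, -0.115, -0.001]
ft_force: [-0.3, -0.1, -0.5]
opening: 0.0594
finger_force: 0.0
```

Run:
```python
from h import *
k=wcam(); cv2.imwrite("pics/w6.png",k["pixels"][:,:,::-1])
```

```text
t 13.52 u,v,z mm [127.8 514.7 247.8] toolx [0.997 0.073 0.001] tooly [ 0.073 -0.997 -0.001] F [-0.3 -0.1 -0.5] open 0.0594
```

View pics/w6.png

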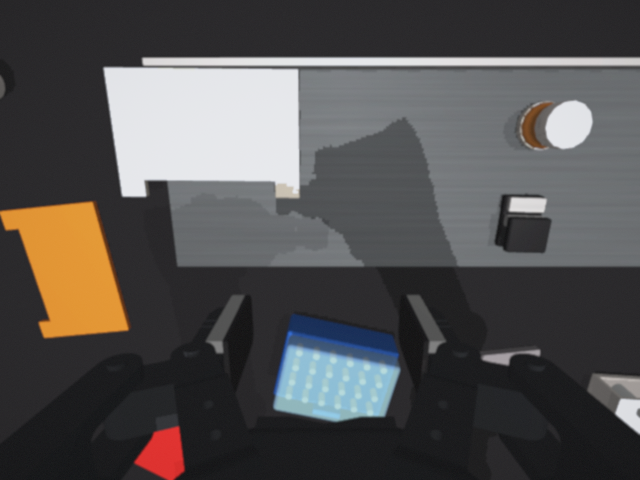

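The view shows the plate at (105,67)–(300,197) sticking out past the ledge end, with the jar (565,125) and clamp (525,222) undisturbed. I'll do one last numerical check of squareness and overhang.

Run:
```python
from h import *
k=wcam(); g=k["pixels"].mean(2)
m=(g[:, :330]>160).astype(np.uint8); m[:68]=0
cs,_=cv2.findContours(m,0,cv2.CHAIN_APPROX_NONE); q=max(cs,key=cv2.contourArea)[:,0]
w=back(k,q,.076)[:,:2]*1e3; L=np.c_[w@U,w@V]
def fit(cond,pts,lab):
    vx,vy,x,y=cv2.fitLine(pts[cond].astype(np.float32),cv2.DIST_HUBER,0,.01,.01).ravel(); print(lab,x,y,np.degrees(np.arctan2(vy,vx)))
u,v=L.T
fit((v<555)&(v>540)&(u>180)&(u<275),L,"notch floor")
fit((u>294)&(v>545)&(v<625),L,"left"); fit((u<160)&(v>565)&(v<625),L,"right")
for n,r0,r1,z in (("upstand top back",50,62,.088),("ledge front",280,255,.07)):
    P=[]
    for c in range(200,600 if z>.08 else 400,5):
        s=g[r0:r1,c] if r1>r0 else g[r0:r1:-1,c]; i=np.argmax(s>(130 if z>.08 else 60)); P.append((c,r0+(i if r1>r0 else -i)))
    x=back(k,P,z)[:,:2]*1e3; fit(slice(None),np.c_[x@U,x@V],n)
P=[(c,v_) for v_ in range(205,262,3) for c in [160+np.argmax(g[v_,160:200]>60)]]
x=back(k,P,.07)[:,:2]*1e3; fit(slice(None),np.c_[x@U,x@V],"ledge end")
```

```text
t 13.57 u,v,z mm [128.8 514.7 247.7] toolx [0.997 0.075 0.001] tooly [ 0.075 -0.997 -0.001] F [-0.7  0.2 -0.7] open 0.0598
notch floor 209.69058 547.7275 -0.20315292
left 300.5763 586.01874 -89.44962
right 150.43317 598.9315 -89.54713
upstand top back 57.658073 639.8138 0.011092464
ledge front 168.66483 468.87628 -0.22128302
ledge end 264.14963 505.541 89.8349
```

```bash
python3 -c "
from station import manip
print(manip.finish_job())"
```

```text
the job is handed in; nothing more can be done
None
```

I slid the notched plate square against the upstand and along it until about 37 mm stuck out past the left end of the ledge, then handed the job in at 13.6 s; it lies flat, I touched nothing else, and the jar and clamp looked undisturbed in the last picture.

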